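# Chuck a bisque bowl for sanding its foot

## Robot

A 6-joint arm with a two-finger parallel gripper is mounted at the origin on the work surface. World frame = base frame: x ahead of the robot, y to its left, z up, the work surface at z = 0. Lengths are in m, angles in degrees, forces in N, time in s.
With the tool pointing down it reaches from about 0.3 to 0.75 m from the base axis. Payload 8.5 kg.
Tool frame: the origin (TCP) lies on the mounting face of the last link; the fingertips stand 173 mm ahead of it and the grasp point (between the pads) lies 155 mm ahead of it (env.tips_ahead is the distance from the TCP to the fingertips, in m); z points along the fingers, x is the direction in which the jaws open and shut, and the axes are right-handed (so a half turn about z gives the same grasp; the last joint's range is limited). The gripper opens to 85 mm and grips with 20 to 120 N. Pads are 22 mm wide; open, the fingers measure 114 mm over their backs; the gripper's body (76 mm by 85 mm) begins 54 mm behind the grasp point. The pads swing forward as they close: fully open they stand 13 mm farther back than shut.
Start: joints at [54.013, 21.807, 74.336, -0, 83.858, -12.336], TCP at [0.221, 0.504, 0.405] pointing down, gripper open.
Joint ranges: [-178.18, 178.18], [-50.72, 133.34], [12.68, 142.11], [-81.47, 261.47], [9.98, 163.14], [-165.26, 165.26]. Speed limits (degrees/s): [136.94, 136.94, 180, 180, 180, 180].

## Interface

Orientations are given as a 3x3 rotation matrix whose columns are the frame's x, y, z axes.
In Python, from rig import env gives the robot as it stands. The module is installed in compiled form; this text tells all that it offers.
- The arm moves only by the tool step_arm, never from a script. Its argument "increments" is a list of rows, each an object of numbers: "x", "y", "z": the shift along the tool's x, y, z in cm; "wx", "wy", "wz": the turn, a rotation vector about the tool's x, y, z in rad; "gripper": the finger opening in cm, from 0 to 8.54. A call has 1 to 20 rows; each row shifts and turns the commanded pose from where the row before left it, along the tool's axes as they then stand; what a row does not reach is not made up. A row lasts 1/10 s, in which the tool goes at most 50 mm and 8.59 degrees, less where a joint would pass 70% of its speed; a pose out of reach is approached as far as the arm can. A call with a gripper value outside its range is refused whole. The fingers move at their own pace and stop on an object; "newtons" is the grip in N (left out, the last holds). Time passes only in rows, so rows that do not move let the fingers close. It gives the time, the measured TCP pose, the force and the opening at its end, in the units of the state.
- env.observe(): the state, without advancing time (a new reading comes with each control period).
- env.get_image(name): name is "side" or "top" or "wrist"; returns a dict with "color" (400x640x3 uint8, blue, green, red), "camera_matrix" (3x3 intrinsics, pixels), "rvec" (rotation vector, rad) and "tvec" (3), from world to camera coordinates, as OpenCV has them. Camera axes: x right, y down, z forward; pixel columns grow to the right and rows downward; lengths in m; the calibration is good to about 2 mm. The wrist camera is an equidistant fisheye: a pixel r from the principal point sees the ray r / f radians off the axis. A picture is of the moment at which its call begins. There is no depth.
- env.close_job(): hands the job in, once; it reports no verdict.
The state is a dict: "time_s": time; "q": joint angles; "qvel": joint speeds; "joint_efforts": joint torques, N m; "position": TCP position; "tool_rot": TCP orientation; "ft_force": force on the tool from outside, world axes, zero at the start; "wrist_torque": the same for the moment, N m; "grip_width": finger opening in m.
Only numpy, scipy, OpenCV 4.12 (cv2) and the standard library are available. Lean on these libraries where they do the work, as an engineer would, in place of code of your own. Each camera call takes 0.05 s, during which the arm holds its last target. There are 200 camera calls.

## Task

Get the small pink bisque bowl ready for sanding its foot: lift it off the plaster tile, foot up as it is, and set it down gently in the middle of the hand chuck without tipping or dropping it. Then turn the chuck's top plate slowly clockwise (seen from above) through one full turn, until the red-capped peg is back where it began, so that the three blue rubber pads close snugly on the bowl and centre it without squeezing it hard. Let go, and leave the jar, the mug and the sanding pad where they are.

Things in the scene. Friction and masses are not known exactly. Their poses are not given: they have to be found in the camera images.
- bowl_centre (a point): unglazed terracotta-pink bowl with a thin blue-grey stripe near its rim, standing upside down (rim below, foot on top) on the tile; 104 mm across the rim, 66 mm high, 0.2 to 0.33 kg. The point is on its axis half-way up, 33 mm above the rim it stands on; z points up through the foot. The lowest 14 mm are upright wall.
- bowl_foot (a point): centre of the top of the bowl's foot ring: a straight round collar 48 mm across and 15 mm high, to be gripped from above. Below it the bowl spreads out: 66 mm across at 19 mm below this point, 84 mm across at 27 mm below.
- bowl: the same bowl; its origin is the centre of the rim, where it stands
- tile: square white plaster tile 150 x 150 x 12 mm, fixed, under the bowl at the start; origin at the centre of its underside
- chuck_centre (a point): centre of the upper face of the hand chuck's round aluminium top plate, 250 mm across, 64 mm above the table on a fixed iron stand. The plate turns about the upright axis through this point. Near its rim stand three turning pegs; half-way between them three radial slots carry jaws with blue rubber pads. The bowl belongs in the middle of this face.
- chuck_plate (a joint): angle of the top plate, rad: 0 at the start (jaws open; it cannot turn counter-clockwise from there), growing clockwise seen from above; 6.283 is a full turn. Each rad moves the pads 6.4 mm inward; they touch a centred bowl at 5.97 and press with 8 N each at 6.28, 25 N more per rad. The plate stays where left, does not coast; turning takes 0.5 to 1 N m.
- peg_red (a point): top centre of the red-capped turning peg: an upright steel peg 18 mm across and 34 mm high standing on the plate 108 mm from the plate's axis; turns with the plate. A fingertip pushing it sideways turns the plate.
- peg_black1 (a point): top centre of a black-capped turning peg, same size and radius, 120 degrees further counter-clockwise than the red one
- peg_black2 (a point): top centre of the other black-capped turning peg, same size and radius, 120 degrees clockwise of the red one
- pad0: blue rubber pad of the first jaw: an upright roller 18 mm across, 6 to 34 mm above the plate, turning freely on a sprung pin (4 N per mm) on its jaw; origin on its axis at the height of the plate's upper face; 99 mm from the plate's axis when open, sits 60 degrees clockwise of the red peg, turns with the plate
- pad1: the second pad, 60 degrees counter-clockwise of the red peg, otherwise the same
- pad2: the third pad, opposite the red peg, otherwise the same
- glaze_jar: bystander: amber glass jar with a white lid, 72 mm across, 95 mm high; origin at the centre of its underside
- cup: bystander: blue mug, 80 mm across, 85 mm high; origin at the centre of its underside
- sanding_pad: bystander: black and ochre hand sanding pad 90 x 55 x 24 mm; origin at the centre of its underside

How it is judged:
By the outcome, as a careful person would: the job done as asked, in the order asked, and still so for the second after the job is handed in, with the robot touching nothing.
It also fails if it takes over 67 s, if anything falls off the work surface, if the arm or the gripper's body presses on something with over 40 N, if the wrist force passes 120 N, or if a joint passes its speed limit or range.

## Working session

There is one attempt and no reset: what is moved stays moved. The work goes in short steps, Python scripts to look and compute and a tool call to move; the robot and the scene stay as the last step left them, time stands still between calls to the robot, and variables do not carry over. Pictures are saved under pics/ and viewed, about 8 in all and at most 12, crops included, and the job is handed in when it is done.

Besides the shell and the picture viewer there is one more tool, called by a JSON object that holds its "op" and its "data". step_arm: Moves the arm, as the interface text tells. Its arguments: {"type":"object","properties":{"increments":{"type":"array"},"newtons":{"type":"number"}},"required":["increments"]}

```bash
mkdir -p pics
cat > h.py <<'E'
import numpy as np, cv2
from rig import env
def shot(n,f):
    d=env.get_image(n); cv2.imwrite('pics/'+f,d['color']); np.savez('pics/'+f+'.npz',**d); return d
def ray(d,u,v,fish=False):
    K=np.array(d['camera_matrix']);R=cv2.Rodrigues(np.array(d['rvec'],float))[0];t=np.array(d['tvec']).ravel()
    x=(u-K[0,2])/K[0,0];y=(v-K[1,2])/K[1,1]
    if fish:
        r=np.hypot(x,y)+1e-12;c=np.array([x/r*np.sin(r),y/r*np.sin(r),np.cos(r)])
    else: c=np.array([x,y,1.])
    return -R.T@t,R.T@c
def onz(d,u,v,z,fish=False):
    o,r=ray(d,u,v,fish);return (o+r*(z-o[2])/r[2])
E
python3 - <<'E'
from h import *
s=env.observe();print(s)
for n in('top','side','wrist'):
    d=shot(n,n+'0.png');o,r=ray(d,320,200);print(n,d['camera_matrix'],o,r)
E
```

```text
{'time_s': 0.0, 'q': array([ 5.40141863e+01,  2.18435663e+01,  7.43882957e+01, -7.53386640e-04,
        8.38590492e+01, -1.23348725e+01]), 'qvel': array([-0.02169134,  0.10555544, -0.11449377,  0.05420127, -0.01489803,
       -0.00926857]), 'joint_efforts': array([ 4.68146809e-04, -4.48471212e+01, -2.31277925e+01, -1.46359844e-04,
        4.80396469e-03,  1.17070419e-05]), 'position': array([0.22060636, 0.50376598, 0.40406658]), 'tool_rot': array([[ 4.01161592e-01,  9.16006838e-01, -9.21741023e-04],
       [ 9.16005986e-01, -4.01162518e-01, -1.29157823e-03],
       [-1.55286244e-03, -3.26188714e-04, -9.99998741e-01]]), 'ft_force': array([-0.43346949, -0.42329619, -0.37268604]), 'wrist_torque': array([-0.02474518, -0.06609541,  0.03509523]), 'grip_width': 0.08517556492211402}
top [[404.81298592   0.         320.87983771]
 [  0.         404.81298592 195.1080435 ]
 [  0.           0.           1.        ]] [0.42909373 0.00451218 1.24440246] [ 0.14623793  0.00135137 -0.98932472]
side [[463.20328386   0.         314.33717043]
 [  0.         463.20328386 200.67053134]
 [  0.           0.           1.        ]] [ 0.5267918  -1.13150089  0.78621426] [ 0.06180086  0.86136879 -0.50435704]
wrist [[309.70691629   0.         321.23630268]
 [  0.         309.70691629 194.51166799]
 [  0.           0.           1.        ]] [0.14979951 0.53522239 0.37342234] [ 0.29248089 -0.13395156 -0.94701736]
```

View pics/top0.png

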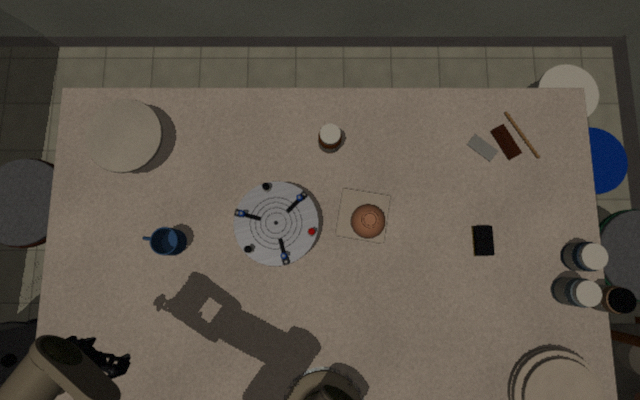

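View pics/side0.png

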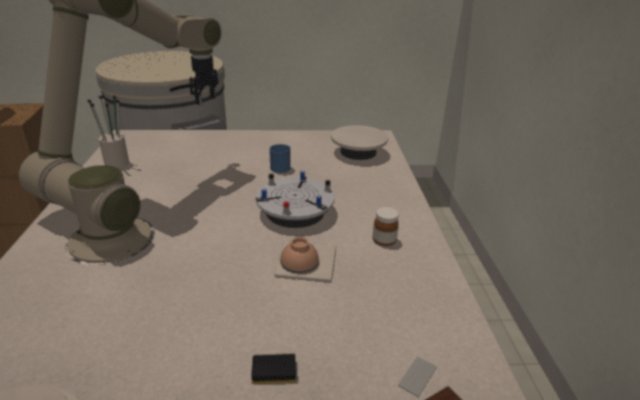

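Top view: the chuck's hub is near (276,222), the red peg (313,231), black pegs (267,186) and (249,249), and the bowl's foot (370,219). In the side view the bowl is at (299,250) and the red peg at (286,204).

Run:
```python
from h import *
print(env.tips_ahead)
T=dict(np.load('pics/top0.png.npz'));S=dict(np.load('pics/side0.png.npz'))
def blob(m,x0,y0,x1,y1):
    k=np.zeros_like(m);k[y0:y1,x0:x1]=m[y0:y1,x0:x1];n,l,s,c=cv2.connectedComponentsWithStats(k.astype(np.uint8))
    i=1+np.argmax(s[1:,4]);return c[i],s[i]
B,G,R=[T['color'][...,i].astype(int) for i in range(3)]
red=(R>90)&(G<60)&(B<70); c,s=blob(red,300,215,325,245);pr=onz(T,*c,.098);print('red',c,s,pr)
dk=(R<45)&(G<45)&(B<45)
ps=[pr]
for b in((258,178,276,194),(240,241,258,257)):
    c,s=blob(dk,*b);p=onz(T,*c,.098);ps.append(p);print('blk',c,s,p)
print('mean',np.mean(ps,0),[np.linalg.norm(p-np.mean(ps,0)) for p in ps])
# plate rim ellipse
pl=((np.abs(R-B)<18)&(R>70)).astype(np.uint8);pl[:, :225]=0;pl[:,325:]=0;pl[:170]=0;pl[275:]=0
pl=cv2.morphologyEx(pl,cv2.MORPH_CLOSE,np.ones((9,9)));cs,_=cv2.findContours(pl,0,1);e=cv2.fitEllipse(cv2.convexHull(max(cs,key=cv2.contourArea)));print('plate',e,onz(T,*e[0],.064))
m=(R-B>40)&(R>70);c,s=blob(m,340,195,395,245);print('bowl',c,s,onz(T,*c,.012+.02))
B2,G2,R2=[S['color'][...,i].astype(int) for i in range(3)]
c,s=blob((R2-B2>45)&(R2>70),275,235,325,275);print('bowl side',c,s)
cv2.imwrite('pics/crop.png',np.hstack([cv2.resize(T['color'][190:250,330:410],(480,360),interpolation=2),cv2.resize(T['color'][175:275,226:326][:75],(300,360)) ]))
```

```text
0.1734
red [310.82758621 231.06896552] [308 228   6   7  29] [0.50975771 0.03203103 0.098     ]
blk [265.87179487 185.87179487] [263 183   7   7  39] [0.63971747 0.16186542 0.098     ]
blk [247.92307692 248.56410256] [245 246   7   6  39] [0.46078138 0.20851198 0.098     ]
mean [0.53675219 0.13413614 0.098     ] [np.float64(0.10561323580929283), np.float64(0.10663377899786045), np.float64(0.10631711381330099)]
plate ((277.37628173828125, 222.68797302246094), (85.13552856445312, 90.22618103027344), 66.87574005126953) [0.53664073 0.13063915 0.064     ]
bowl [367.4170096 221.2702332] [352 206  31  31 729] [ 0.54369831 -0.13618177  0.032     ]
bowl side [297.63779528 253.11653543] [282 237  34  30 635]
```

View pics/crop.png

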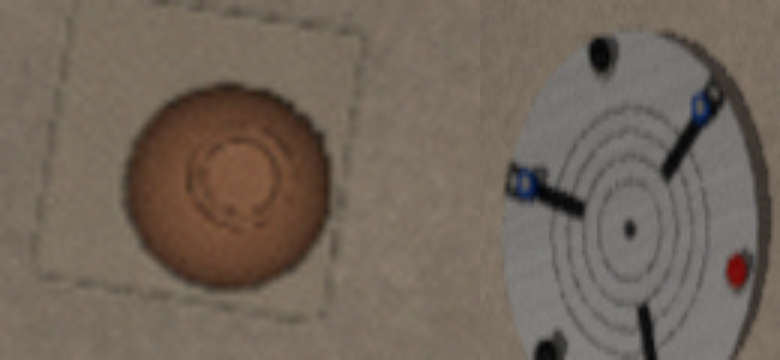

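The foot is at about crop (235,180), i.e. pixel (369.2,220). The pads and jaws are clearly visible and open. Next I go above the bowl.

{"op": "step_arm", "data": {"increments": [{"x":-2.54,"y":3.08,"z":0.3,"gripper":8.5},{"x":-2.54,"y":3.08,"z":0.3},{"x":-2.54,"y":3.08,"z":0.3},{"x":-2.54,"y":3.08,"z":0.3},{"x":-2.54,"y":3.08,"z":0.3},{"x":-2.54,"y":3.08,"z":0.3},{"x":-2.54,"y":3.08,"z":0.3},{"x":-2.54,"y":3.08,"z":0.3},{"x":-2.54,"y":3.08,"z":0.3},{"x":-2.54,"y":3.08,"z":0.3},{"x":-2.54,"y":3.08,"z":0.3},{"x":-2.54,"y":3.08,"z":0.3},{"x":-2.54,"y":3.08,"z":0.3},{"x":-2.54,"y":3.08,"z":0.3},{"x":-2.54,"y":3.08,"z":0.3},{"x":-2.54,"y":3.08,"z":0.3},{"x":-2.54,"y":3.08,"z":0.3},{"x":-2.54,"y":3.08,"z":0.3},{},{}], "newtons": 30}}

```text
invalid input at $.increments[0]: expected keys x, y, z, wx, wy, wz, gripper
```

Run:
```python
from h import *
T=dict(np.load('pics/top0.png.npz'));print('foot top',onz(T,369.2,220,.078))
s=env.observe();print(s['position'],s['tool_rot'],s['q'],s['time_s'])
d=shot('wrist','w1.png')
```

```text
foot top [ 0.54302724 -0.13606556  0.078     ]
[0.22062669 0.50377402 0.40425295] [[ 4.01160104e-01  9.16007702e-01 -6.79316642e-04]
 [ 9.16007276e-01 -4.01160599e-01 -9.19189396e-04]
 [-1.11449964e-03 -2.53516874e-04 -9.99999347e-01]] [ 5.40127329e+01  2.18337760e+01  7.43722408e+01  5.50143880e-04
  8.38594683e+01 -1.23365804e+01] 0.15
```

View pics/w1.png

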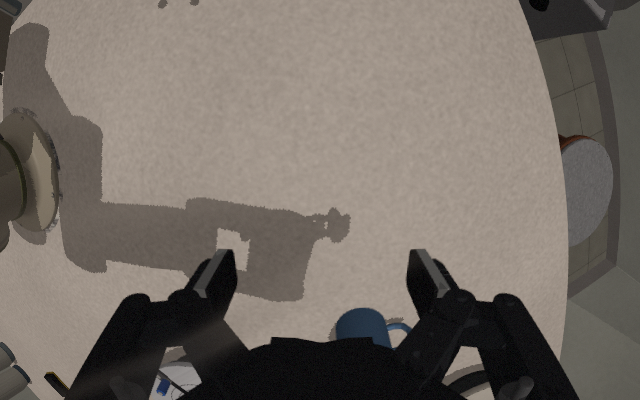

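The move was refused because every row needs all keys. The wrist view is still from the start pose, with the fingers at about (225,270) and (425,270).

{"op": "step_arm", "data": {"increments": [{"x":-2.54,"y":3.07,"z":0.3,"wx":0,"wy":0,"wz":0,"gripper":8.5},{"x":-2.54,"y":3.07,"z":0.3,"wx":0,"wy":0,"wz":0,"gripper":8.5},{"x":-2.54,"y":3.07,"z":0.3,"wx":0,"wy":0,"wz":0,"gripper":8.5},{"x":-2.54,"y":3.07,"z":0.3,"wx":0,"wy":0,"wz":0,"gripper":8.5},{"x":-2.54,"y":3.07,"z":0.3,"wx":0,"wy":0,"wz":0,"gripper":8.5},{"x":-2.54,"y":3.07,"z":0.3,"wx":0,"wy":0,"wz":0,"gripper":8.5},{"x":-2.54,"y":3.07,"z":0.3,"wx":0,"wy":0,"wz":0,"gripper":8.5},{"x":-2.54,"y":3.07,"z":0.3,"wx":0,"wy":0,"wz":0,"gripper":8.5},{"x":-2.54,"y":3.07,"z":0.3,"wx":0,"wy":0,"wz":0,"gripper":8.5},{"x":-2.54,"y":3.07,"z":0.3,"wx":0,"wy":0,"wz":0,"gripper":8.5},{"x":-2.54,"y":3.07,"z":0.3,"wx":0,"wy":0,"wz":0,"gripper":8.5},{"x":-2.54,"y":3.07,"z":0.3,"wx":0,"wy":0,"wz":0,"gripper":8.5},{"x":-2.54,"y":3.07,"z":0.3,"wx":0,"wy":0,"wz":0,"gripper":8.5},{"x":-2.54,"y":3.07,"z":0.3,"wx":0,"wy":0,"wz":0,"gripper":8.5},{"x":-2.54,"y":3.07,"z":0.3,"wx":0,"wy":0,"wz":0,"gripper":8.5},{"x":-2.54,"y":3.07,"z":0.3,"wx":0,"wy":0,"wz":0,"gripper":8.5},{"x":-2.54,"y":3.07,"z":0.3,"wx":0,"wy":0,"wz":0,"gripper":8.5},{"x":-2.54,"y":3.07,"z":0.3,"wx":0,"wy":0,"wz":0,"gripper":8.5},{"x":0,"y":0,"z":0,"wx":0,"wy":0,"wz":0,"gripper":8.5},{"x":0,"y":0,"z":0,"wx":0,"wy":0,"wz":0,"gripper":8.5}], "newtons": 30}}

```text
time_s: 2.2
position: [0.5434, -0.1372, 0.3501]
tool_rot: [[0.402, 0.916, -0.001], [0.916, -0.402, 0.001], [0.0, -0.001, -1.0]]
ft_force: [-0.4, 0.1, -0.1]
grip_width: 0.0853
```

Run:
```python
from h import *
s=env.observe();print(s['position'],s['tool_rot'],s['q'],s['time_s'])
d=shot('wrist','w2.png')
```

```text
[ 0.54342325 -0.137207    0.3501039 ] [[ 4.02215726e-01  9.15544206e-01 -1.14738606e-03]
 [ 9.15544903e-01 -4.02215125e-01  7.24150000e-04]
 [ 2.01495309e-04 -1.34174798e-03 -9.99999080e-01]] [-2.62729121e+01  2.54125546e+01  7.79033529e+01  8.32603512e-03
  7.67614076e+01 -9.25580640e+01] 2.2
```

View pics/w2.png

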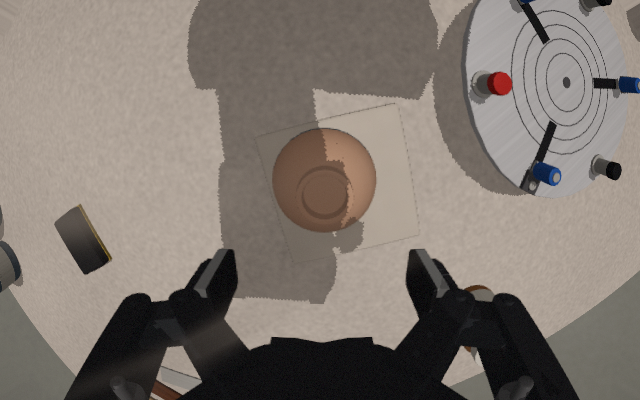

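Wrist view: the bowl's outline is centred near (324,180) and its foot ring near (325,193). The chuck hub is at (567,82) and the red cap at (500,83).

Run:
```python
from h import *
d=dict(np.load('pics/w2.png.npz'))
print('foot',onz(d,325,193,.078,1),'hub',onz(d,567,82,.064,1),'red',onz(d,500,83,.098,1))
# check: outline of bowl by edges of foot ring
g=cv2.cvtColor(d['color'],6)
B,G,R=[d['color'][...,i].astype(int) for i in range(3)]
m=((R>1.45*B)&(R>50)).astype(np.uint8);m[:120]=0;m[240:]=0;m[:,:260]=0;m[:,390:]=0
cs,_=cv2.findContours(m,0,1);c=max(cs,key=cv2.contourArea);print('bowl',cv2.boundingRect(c))
P=np.array([onz(d,*p[0],.012,1)[:2] for p in c])
x,y,w,h=cv2.boundingRect(c);print('rimtop',onz(d,x+w/2,y,.026,1),'lr',onz(d,x,y+h/2-3,.02,1),onz(d,x+w,y+h/2-3,.02,1))
```

```text
foot [ 0.54317848 -0.13325724  0.078     ] hub [0.53814457 0.13992052 0.064     ] red [0.50982209 0.03156347 0.098     ]
bowl (272, 129, 104, 103)
rimtop [ 0.4999068 -0.1146596  0.026    ] lr [ 0.52360992 -0.18212838  0.02      ] [ 0.56587151 -0.08621617  0.02      ]
```

{"op": "step_arm", "data": {"increments": [{"x":0.18,"y":-0.08,"z":1.5,"wx":0,"wy":0,"wz":0,"gripper":8.5},{"x":0,"y":0,"z":1.5,"wx":0,"wy":0,"wz":0,"gripper":8.5},{"x":0,"y":0,"z":1.5,"wx":0,"wy":0,"wz":0,"gripper":8.5},{"x":0,"y":0,"z":1.5,"wx":0,"wy":0,"wz":0,"gripper":8.5},{"x":0,"y":0,"z":1.5,"wx":0,"wy":0,"wz":0,"gripper":8.5},{"x":0,"y":0,"z":1.5,"wx":0,"wy":0,"wz":0,"gripper":8.5},{"x":0,"y":0,"z":1.0,"wx":0,"wy":0,"wz":0,"gripper":8.5},{"x":0,"y":0,"z":0.8,"wx":0,"wy":0,"wz":0,"gripper":8.5},{"x":0,"y":0,"z":0.5,"wx":0,"wy":0,"wz":0,"gripper":8.5},{"x":0,"y":0,"z":0,"wx":0,"wy":0,"wz":0,"gripper":8.5},{"x":0,"y":0,"z":0,"wx":0,"wy":0,"wz":0,"gripper":4},{"x":0,"y":0,"z":0,"wx":0,"wy":0,"wz":0,"gripper":4},{"x":0,"y":0,"z":0,"wx":0,"wy":0,"wz":0,"gripper":4},{"x":0,"y":0,"z":0,"wx":0,"wy":0,"wz":0,"gripper":4},{"x":0,"y":0,"z":0,"wx":0,"wy":0,"wz":0,"gripper":4},{"x":0,"y":0,"z":0,"wx":0,"wy":0,"wz":0,"gripper":4}], "newtons": 30}}

```text
time_s: 3.85
position: [0.5435, -0.1347, 0.2384]
tool_rot: [[0.401, 0.916, 0.001], [0.916, -0.401, -0.0], [0.0, 0.001, -1.0]]
ft_force: [-1.0, 2.3, 5.4]
grip_width: 0.0462
```

Run:
```python
from h import *
s=env.observe();print(s['position'],s['ft_force'],s['wrist_torque'],s['grip_width'],s['time_s'])
d=shot('wrist','w3.png');cv2.imwrite('pics/w3c.png',d['color'][100:400])
```

```text
[ 0.54346374 -0.13469928  0.23835171] [-1.01363634  2.34612908  5.35549206] [ 0.10647581  0.1715623  -0.03490094] 0.04619111664162052 3.85
```

View pics/w3c.png

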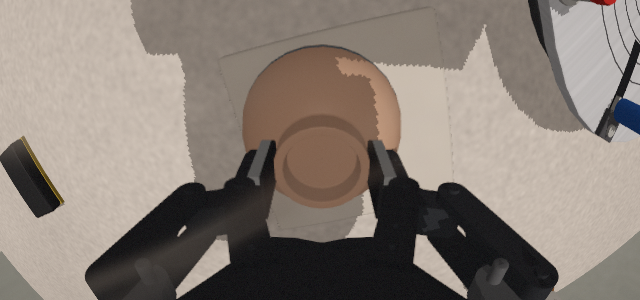

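{"op": "step_arm", "data": {"increments": [{"x":0,"y":0,"z":0,"wx":0,"wy":0,"wz":0,"gripper":4},{"x":0,"y":0,"z":-0.2,"wx":0,"wy":0,"wz":0,"gripper":4},{"x":0,"y":0,"z":-0.4,"wx":0,"wy":0,"wz":0,"gripper":4},{"x":0,"y":0,"z":-0.7,"wx":0,"wy":0,"wz":0,"gripper":4},{"x":0,"y":0,"z":-1.0,"wx":0,"wy":0,"wz":0,"gripper":4},{"x":0,"y":0,"z":-1.2,"wx":0,"wy":0,"wz":0,"gripper":4},{"x":0,"y":0,"z":-1.5,"wx":0,"wy":0,"wz":0,"gripper":4},{"x":0,"y":0,"z":-1.5,"wx":0,"wy":0,"wz":0,"gripper":4},{"x":0,"y":0,"z":-1.5,"wx":0,"wy":0,"wz":0,"gripper":4},{"x":0,"y":0,"z":-1.5,"wx":0,"wy":0,"wz":0,"gripper":4},{"x":0,"y":0,"z":-1.3,"wx":0,"wy":0,"wz":0,"gripper":4},{"x":0,"y":0,"z":-0.8,"wx":0,"wy":0,"wz":0,"gripper":4},{"x":0,"y":0,"z":-0.4,"wx":0,"wy":0,"wz":0,"gripper":4},{"x":0,"y":0,"z":0,"wx":0,"wy":0,"wz":0,"gripper":4},{"x":0,"y":0,"z":0,"wx":0,"wy":0,"wz":0,"gripper":4}], "newtons": 40}}

```text
time_s: 5.4
position: [0.5433, -0.1347, 0.3573]
tool_rot: [[0.401, 0.916, -0.001], [0.916, -0.401, 0.0], [0.0, -0.001, -1.0]]
ft_force: [0.5, 0.2, -3.3]
grip_width: 0.0461
```

Run:
```python
from h import *
d=dict(np.load('pics/w3.png.npz'));print('foot L/R/top/bot',[onz(d,u,v,.078,1) for u,v in((276,258),(369,258),(322,213),(322,307))])
s=env.observe();print(s['position'],s['ft_force'],s['wrist_torque'],s['grip_width'],s['time_s'])
d=shot('wrist','w4.png')
B,G,R=[d['color'][...,i].astype(int) for i in range(3)]
m=((R>1.45*B)&(R>50)).astype(np.uint8);cs,_=cv2.findContours(m,0,1);print('bowl',sorted([cv2.boundingRect(c) for c in cs],key=lambda b:-b[2]*b[3])[:3])
d=dict(np.load('pics/w3.png.npz'))
B,G,R=[d['color'][...,i].astype(int) for i in range(3)]
m=((R>1.45*B)&(R>50)).astype(np.uint8);cs,_=cv2.findContours(m,0,1);print('before',sorted([cv2.boundingRect(c) for c in cs],key=lambda b:-b[2]*b[3])[:3])
```

```text
foot L/R/top/bot [array([ 0.53145061, -0.15277687,  0.078     ]), array([ 0.54949321, -0.11180546,  0.078     ]), array([ 0.51894243, -0.12313344,  0.078     ]), array([ 0.56763624, -0.14446737,  0.078     ])]
[ 0.54329737 -0.13470721  0.35725782] [ 0.45254138  0.19134011 -3.26251107] [ 0.00025939  0.02543209 -0.03229908] 0.04610765529247756 5.4
bowl [(243, 147, 157, 161), (80, 203, 34, 56), (480, 73, 26, 23)]
before [(243, 147, 157, 161), (19, 236, 45, 68), (584, 67, 35, 39)]
```

{"op": "step_arm", "data": {"increments": [{"x":0.7,"y":-0.32,"z":0,"wx":0,"wy":0,"wz":0,"gripper":4},{"x":1.2,"y":-0.56,"z":0,"wx":0,"wy":0,"wz":0,"gripper":4},{"x":1.6,"y":-0.74,"z":0,"wx":0,"wy":0,"wz":0,"gripper":4},{"x":1.8,"y":-0.83,"z":0,"wx":0,"wy":0,"wz":0,"gripper":4},{"x":1.8,"y":-0.83,"z":0,"wx":0,"wy":0,"wz":0,"gripper":4},{"x":1.8,"y":-0.83,"z":0,"wx":0,"wy":0,"wz":0,"gripper":4},{"x":1.8,"y":-0.83,"z":0,"wx":0,"wy":0,"wz":0,"gripper":4},{"x":1.8,"y":-0.83,"z":0,"wx":0,"wy":0,"wz":0,"gripper":4},{"x":1.8,"y":-0.83,"z":0,"wx":0,"wy":0,"wz":0,"gripper":4},{"x":1.8,"y":-0.83,"z":0,"wx":0,"wy":0,"wz":0,"gripper":4},{"x":1.8,"y":-0.83,"z":0,"wx":0,"wy":0,"wz":0,"gripper":4},{"x":1.8,"y":-0.83,"z":0,"wx":0,"wy":0,"wz":0,"gripper":4},{"x":1.8,"y":-0.83,"z":0,"wx":0,"wy":0,"wz":0,"gripper":4},{"x":1.6,"y":-0.74,"z":0,"wx":0,"wy":0,"wz":0,"gripper":4},{"x":0.8,"y":-0.37,"z":0,"wx":0,"wy":0,"wz":0,"gripper":4},{"x":0.4,"y":-0.19,"z":0,"wx":0,"wy":0,"wz":0,"gripper":4},{"x":0,"y":0,"z":0,"wx":0,"wy":0,"wz":0,"gripper":4},{"x":0,"y":0,"z":0,"wx":0,"wy":0,"wz":0,"gripper":4}], "newtons": 40}}

```text
time_s: 7.25
position: [0.5381, 0.1325, 0.3577]
tool_rot: [[0.401, 0.916, -0.0], [0.916, -0.401, -0.0], [-0.0, 0.0, -1.0]]
ft_force: [0.5, -0.8, -2.5]
grip_width: 0.0462
```

Run:
```python
from h import *
s=env.observe();print(s['position'],s['ft_force'],s['grip_width'],s['time_s'],s['q'])
d=shot('wrist','w5.png')
```

```text
[0.53809014 0.13254427 0.35769989] [ 0.46741133 -0.80680232 -2.49802703] 0.04616758518463764 7.25 [ 1.59860242e+00  2.44035350e+01  7.82628548e+01 -1.29556873e-02
  7.73388671e+01 -6.47268032e+01]
```

View pics/w5.png

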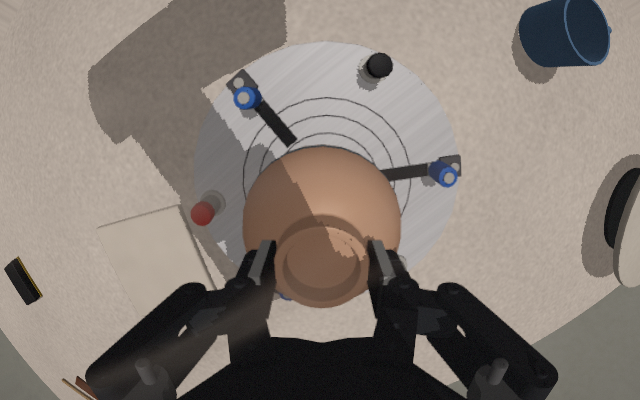

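The bowl is held level over the plate. The red cap is at (202,213), the black2 cap at (379,64), and two pads at (245,97) and (447,177).

Run:
```python
from h import *
from scipy.optimize import least_squares as LS
d=dict(np.load('pics/w5.png.npz'));T=dict(np.load('pics/top0.png.npz'))
P=[onz(d,*p,.098,1)[:2] for p in((202,213),(379,64),(245,97),(447,177))]
for p in P:print(p)
rr=[.108,.108,.099,.099];off=np.radians([0,-120,-60,-180])
f=lambda v,P=P:np.ravel([v[:2]+r*np.array([np.cos(v[2]+o),np.sin(v[2]+o)])-p for p,r,o in zip(P,rr,off)])
s=LS(f,[.537,.133,-1.83]);print(s.x[:2],np.degrees(s.x[2]),s.fun)
Q=[onz(T,*p,.098)[:2] for p in((310.8,231.1),(265.9,185.9),(247.9,248.6))]
rr=[.108]*3;off=np.radians([0,120,-120])
s=LS(lambda v:f(v,Q),[.537,.133,-1.83]);print(s.x[:2],np.degrees(s.x[2]),s.fun)
# bowl foot and rim in w5 relative to TCP: bbox
print(onz(d,321.5,147,.1317+.014,1))
```

```text
[0.50918488 0.03689501]
[0.45982612 0.21341636]
[0.44219493 0.11336373]
[0.56171924 0.23344579]
[0.53687061 0.13901266] -104.67782576983419 [ 0.0003203  -0.00235786  0.00024875  0.00153322 -0.00080539 -0.00051146
  0.00023634  0.0013361 ]
[0.53666216 0.13415508] -104.73407272290164 [-0.00047594 -0.00240226  0.00121636  0.00080889 -0.00074043  0.00159337]
[0.4935553  0.15267926 0.1457    ]
```

{"op": "step_arm", "data": {"increments": [{"x":0.3,"y":-0.1,"z":0.4,"wx":0,"wy":0,"wz":0,"gripper":4},{"x":0,"y":0,"z":0.8,"wx":0,"wy":0,"wz":0,"gripper":4},{"x":0,"y":0,"z":1,"wx":0,"wy":0,"wz":0,"gripper":4},{"x":0,"y":0,"z":1,"wx":0,"wy":0,"wz":0,"gripper":4},{"x":0,"y":0,"z":1,"wx":0,"wy":0,"wz":0,"gripper":4},{"x":0,"y":0,"z":0.8,"wx":0,"wy":0,"wz":0,"gripper":4},{"x":0,"y":0,"z":0.6,"wx":0,"wy":0,"wz":0,"gripper":4},{"x":0,"y":0,"z":0.4,"wx":0,"wy":0,"wz":0,"gripper":4},{"x":0,"y":0,"z":0.2,"wx":0,"wy":0,"wz":0,"gripper":4},{"x":0,"y":0,"z":0.1,"wx":0,"wy":0,"wz":0,"gripper":4},{"x":0,"y":0,"z":0.1,"wx":0,"wy":0,"wz":0,"gripper":4},{"x":0,"y":0,"z":0,"wx":0,"wy":0,"wz":0,"gripper":4},{"x":0,"y":0,"z":0,"wx":0,"wy":0,"wz":0,"gripper":4}], "newtons": 40}}

```text
time_s: 8.6
position: [0.5384, 0.136, 0.2939]
tool_rot: [[0.401, 0.916, 0.0], [0.916, -0.401, 0.0], [0.0, 0.0, -1.0]]
ft_force: [0.8, -0.3, -2.1]
grip_width: 0.0461
```

Still hanging. Down the last 3 mm slowly.

{"op": "step_arm", "data": {"increments": [{"x":0,"y":0,"z":0.07,"wx":0,"wy":0,"wz":0,"gripper":4},{"x":0,"y":0,"z":0.07,"wx":0,"wy":0,"wz":0,"gripper":4},{"x":0,"y":0,"z":0.07,"wx":0,"wy":0,"wz":0,"gripper":4},{"x":0,"y":0,"z":0.07,"wx":0,"wy":0,"wz":0,"gripper":4},{"x":0,"y":0,"z":0,"wx":0,"wy":0,"wz":0,"gripper":4},{"x":0,"y":0,"z":0,"wx":0,"wy":0,"wz":0,"gripper":4}], "newtons": 40}}

```text
time_s: 9.2
position: [0.5384, 0.136, 0.2909]
tool_rot: [[0.401, 0.916, -0.0], [0.916, -0.401, 0.0], [-0.0, -0.0, -1.0]]
ft_force: [0.1, 0.0, -2.3]
grip_width: 0.0459
```

{"op": "step_arm", "data": {"increments": [{"x":0,"y":0,"z":0.05,"wx":0,"wy":0,"wz":0,"gripper":4},{"x":0,"y":0,"z":0.05,"wx":0,"wy":0,"wz":0,"gripper":4},{"x":0,"y":0,"z":0,"wx":0,"wy":0,"wz":0,"gripper":4},{"x":0,"y":0,"z":0,"wx":0,"wy":0,"wz":0,"gripper":4}], "newtons": 40}}

```text
time_s: 9.6
position: [0.5384, 0.1361, 0.2905]
tool_rot: [[0.401, 0.916, 0.001], [0.916, -0.401, -0.0], [0.0, 0.001, -1.0]]
ft_force: [-3.1, 0.9, 5.5]
grip_width: 0.0463
```

{"op": "step_arm", "data": {"increments": [{"x":0,"y":0,"z":0,"wx":0,"wy":0,"wz":0,"gripper":5.2},{"x":0,"y":0,"z":0,"wx":0,"wy":0,"wz":0,"gripper":6},{"x":0,"y":0,"z":0,"wx":0,"wy":0,"wz":0,"gripper":7},{"x":0,"y":0,"z":0,"wx":0,"wy":0,"wz":0,"gripper":8.5},{"x":0,"y":0,"z":-0.5,"wx":0,"wy":0,"wz":0,"gripper":8.5},{"x":0,"y":0,"z":-1.5,"wx":0,"wy":0,"wz":0,"gripper":8.5},{"x":0,"y":0,"z":-2.5,"wx":0,"wy":0,"wz":0,"gripper":8.5},{"x":0,"y":0,"z":-2.5,"wx":0,"wy":0,"wz":0,"gripper":8.5},{"x":0,"y":0,"z":-1.5,"wx":0,"wy":0,"wz":0,"gripper":8.5},{"x":0,"y":0,"z":-0.5,"wx":0,"wy":0,"wz":0,"gripper":8.5},{"x":0,"y":0,"z":0,"wx":0,"wy":0,"wz":0,"gripper":8.5}], "newtons": 30}}

```text
time_s: 10.7
position: [0.5383, 0.136, 0.3803]
tool_rot: [[0.401, 0.916, 0.001], [0.916, -0.401, 0.0], [0.0, 0.001, -1.0]]
ft_force: [-0.1, 0.9, -0.2]
grip_width: 0.0852
```

Run:
```python
from h import *
s=env.observe();print(s['position'],s['ft_force'],s['grip_width'],s['time_s'],s['q'])
d=shot('wrist','w6.png')
```

```text
[0.53830039 0.13602935 0.38032331] [-0.11434244  0.91203404 -0.1868913 ] 0.08520991963313965 10.7 [ 1.96427086e+00  2.33843564e+01  7.59720241e+01 -1.04926395e-03
  8.05855051e+01 -6.43847579e+01]
```

View pics/w6.png

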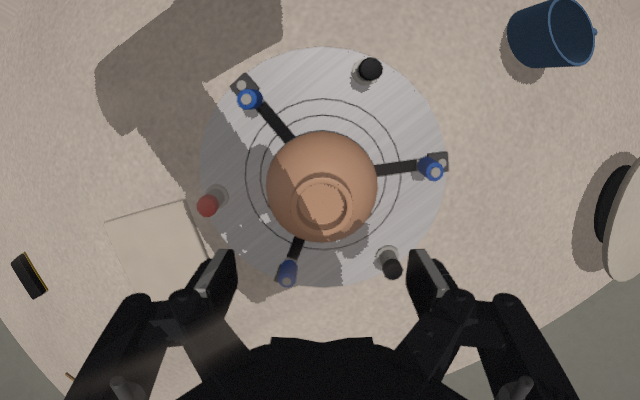

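All six markers are now visible: red (207,205), black2 (370,68), black1 (391,269), and pads (248,99), (432,172), (287,268). The bowl stands in the middle with its foot near (322,203).

Run:
```python
from h import *
from scipy.optimize import least_squares as LS
d=dict(np.load('pics/w6.png.npz'))
px=((207,205),(370,68),(391,269),(248,99),(432,172),(287,268))
P=[onz(d,*p,.098,1)[:2] for p in px]
rr=[.108]*3+[.099]*3;off=np.radians([0,-120,120,-60,-180,60])
f=lambda v:np.ravel([v[:2]+r*np.array([np.cos(v[2]+o),np.sin(v[2]+o)])-p for p,r,o in zip(P,rr,off)])
s=LS(f,[.537,.133,-1.83]);print(s.x[:2],np.degrees(s.x[2]),s.fun.round(4))
B,G,R=[d['color'][...,i].astype(int) for i in range(3)]
m=((R>1.4*B)&(R>50)).astype(np.uint8);m[:,:255]=0;m[:,385:]=0;cs,_=cv2.findContours(m,0,1);x,y,w,h=cv2.boundingRect(max(cs,key=cv2.contourArea));print(x,y,w,h)
L,Rr=onz(d,x,y+h/2,.078,1),onz(d,x+w,y+h/2,.078,1);print('bowl mid',(L+Rr)/2,L,Rr,'top edge+52',onz(d,x+w/2,y,.078,1)[:2]+.052*np.array([.916,-.401]),'foot',onz(d,322,203,.13,1))
```

```text
[0.53442116 0.13965531] -105.06901661756203 [-0.0028 -0.0012 -0.0018  0.0025  0.0012  0.0012 -0.0041  0.0007 -0.0014
  0.0034  0.0089 -0.0065]
266 131 111 111
bowl mid [0.54045547 0.13594529 0.078     ] [0.51983528 0.08904485 0.078     ] [0.56107567 0.18284573 0.078     ] top edge+52 [0.54173148 0.13543732] foot [0.53851564 0.13710699 0.13      ]
```

{"op": "step_arm", "data": {"increments": [{"x":0,"y":0,"z":0,"wx":0,"wy":0,"wz":-0.113,"gripper":5},{"x":0,"y":0,"z":0,"wx":0,"wy":0,"wz":-0.113,"gripper":5},{"x":0,"y":0,"z":0,"wx":0,"wy":0,"wz":-0.113,"gripper":5},{"x":0,"y":0,"z":0,"wx":0,"wy":0,"wz":-0.113,"gripper":5},{"x":0,"y":0,"z":0,"wx":0,"wy":0,"wz":-0.113,"gripper":5},{"x":0,"y":0,"z":0,"wx":0,"wy":0,"wz":-0.115,"gripper":5},{"x":0.2,"y":1.6,"z":0,"wx":0,"wy":0,"wz":0,"gripper":5},{"x":0,"y":2,"z":0,"wx":0,"wy":0,"wz":0,"gripper":5},{"x":0,"y":2,"z":0,"wx":0,"wy":0,"wz":0,"gripper":5},{"x":0,"y":2,"z":0,"wx":0,"wy":0,"wz":0,"gripper":5},{"x":0,"y":2,"z":0,"wx":0,"wy":0,"wz":0,"gripper":5},{"x":0,"y":1,"z":1,"wx":0,"wy":0,"wz":0,"gripper":5},{"x":0,"y":0,"z":2,"wx":0,"wy":0,"wz":0,"gripper":5},{"x":0,"y":0,"z":2.5,"wx":0,"wy":0,"wz":0,"gripper":5},{"x":0,"y":0,"z":2.5,"wx":0,"wy":0,"wz":0,"gripper":5},{"x":0,"y":0,"z":1.5,"wx":0,"wy":0,"wz":0,"gripper":5},{"x":0,"y":0,"z":0.5,"wx":0,"wy":0,"wz":0,"gripper":5},{"x":0,"y":0,"z":0,"wx":0,"wy":0,"wz":0,"gripper":5},{"x":0,"y":0,"z":0,"wx":0,"wy":0,"wz":0,"gripper":5}], "newtons": 20}}

```text
time_s: 12.65
position: [0.6401, 0.166, 0.2805]
tool_rot: [[-0.264, 0.964, 0.001], [0.964, 0.264, 0.0], [-0.0, 0.001, -1.0]]
ft_force: [-0.2, -0.7, -0.5]
grip_width: 0.0502
```

Run:
```python
from h import *
s=env.observe();print(s['position'],np.degrees(np.arctan2(s['tool_rot'][1,0],s['tool_rot'][0,0])),s['ft_force'],s['grip_width'],s['time_s'],s['q'])
d=shot('wrist','w7.png')
```

```text
[0.64012952 0.16595197 0.28046944] 105.31340390717993 [-0.20658841 -0.68566533 -0.52918823] 0.050189211639343465 12.65 [ 4.29898988e+00  3.86395985e+01  6.54052540e+01  1.50717554e-04
  7.59035971e+01 -1.01014455e+02]
```

View pics/w7.png

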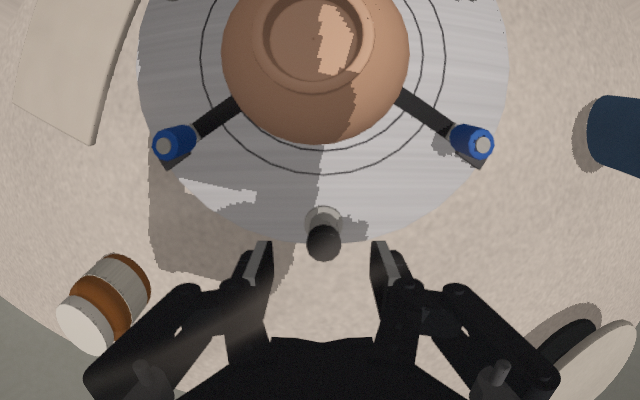

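The black1 cap is at (324,240), midway between the fingers (mid column about 321). Jar and mug are well clear.

Run:
```python
from h import *
d=dict(np.load('pics/w7.png.npz'));p=onz(d,324,240,.098,1);dp=p[:2]-[.6401,.166];print(p,'tool x,y',dp@[-.264,.9645],dp@[.9645,.264])
```

```text
[0.63727597 0.16655673 0.098     ] tool x,y 0.0012825098775869643 -0.0025768044375955017
```

{"op": "step_arm", "data": {"increments": [{"x":0,"y":-0.05,"z":0.5,"wx":0,"wy":0,"wz":0,"gripper":5},{"x":0,"y":0,"z":1,"wx":0,"wy":0,"wz":0,"gripper":5},{"x":0,"y":0,"z":1,"wx":0,"wy":0,"wz":0,"gripper":5},{"x":0,"y":0,"z":0.5,"wx":0,"wy":0,"wz":0,"gripper":5},{"x":0,"y":0,"z":0,"wx":0,"wy":0,"wz":0,"gripper":3},{"x":0,"y":0,"z":0,"wx":0,"wy":0,"wz":0,"gripper":2.4},{"x":0,"y":0,"z":0,"wx":0,"wy":0,"wz":0,"gripper":1.5},{"x":0,"y":0,"z":0,"wx":0,"wy":0,"wz":0,"gripper":1.5},{"x":0,"y":0,"z":0,"wx":0,"wy":0,"wz":0,"gripper":1.5},{"x":0,"y":0,"z":0,"wx":0,"wy":0,"wz":0,"gripper":1.5}], "newtons": 20}}

```text
time_s: 13.7
position: [0.6397, 0.1659, 0.2503]
tool_rot: [[-0.264, 0.965, 0.001], [0.965, 0.264, 0.0], [0.0, 0.001, -1.0]]
ft_force: [0.5, 2.7, 1.4]
grip_width: 0.0169
```

{"op": "step_arm", "data": {"increments": [{"x":-0.424,"y":-0.0083,"z":0,"wx":0,"wy":0,"wz":0.03927,"gripper":1.5},{"x":-0.424,"y":-0.0083,"z":0,"wx":0,"wy":0,"wz":0.03927,"gripper":1.5},{"x":-0.424,"y":-0.0083,"z":0,"wx":0,"wy":0,"wz":0.03927,"gripper":1.5},{"x":-0.424,"y":-0.0083,"z":0,"wx":0,"wy":0,"wz":0.03927,"gripper":1.5},{"x":-0.424,"y":-0.0083,"z":0,"wx":0,"wy":0,"wz":0.03927,"gripper":1.5},{"x":-0.424,"y":-0.0083,"z":0,"wx":0,"wy":0,"wz":0.03927,"gripper":1.5},{"x":-0.424,"y":-0.0083,"z":0,"wx":0,"wy":0,"wz":0.03927,"gripper":1.5},{"x":-0.424,"y":-0.0083,"z":0,"wx":0,"wy":0,"wz":0.03927,"gripper":1.5},{"x":-0.424,"y":-0.0083,"z":0,"wx":0,"wy":0,"wz":0.03927,"gripper":1.5},{"x":-0.424,"y":-0.0083,"z":0,"wx":0,"wy":0,"wz":0.03927,"gripper":1.5}], "newtons": 20}}

```text
time_s: 14.7
position: [0.6425, 0.1243, 0.2503]
tool_rot: [[0.126, 0.992, 0.0], [0.992, -0.126, 0.002], [0.002, 0.0, -1.0]]
ft_force: [-0.5, 6.3, 1.3]
grip_width: 0.0174
```

```bash
cat > chk.py <<'E'
from h import *
s=env.observe();p=s['position'];R=s['tool_rot'];psi=np.degrees(np.arctan2(R[1,0],R[0,0]))
c=np.array([.5356,.1374]) # centre implied by commanded circle: start - .108*radial
v=p[:2]-c;print('r',np.hypot(*v),'peg ang',np.degrees(np.arctan2(v[1],v[0])),'psi-90',psi-90,'f tool',R.T@s['ft_force'],'tilt',R[:,2].round(4),'z',p[2],'w',s['grip_width'],'t',s['time_s'],'q6',s['q'][5],'q1',s['q'][0])
E
python3 chk.py
```

```text
r 0.10768192462855607 peg ang -6.964660173372792 psi-90 -7.2569179604057865 f tool [ 6.19459186 -1.2999933  -1.33317892] tilt [ 5.0e-04  1.6e-03 -1.0e+00] z 0.2502574817426102 w 0.01740673122984625 t 14.7 q6 -82.17577229595419 q1 0.5977053754028823
```

The circle tracks well, with a tangential force of about 6 N (0.67 N m). Continuing.

{"op": "step_arm", "data": {"increments": [{"x":-0.424,"y":-0.0083,"z":0,"wx":0,"wy":0,"wz":0.03927,"gripper":1.5},{"x":-0.424,"y":-0.0083,"z":0,"wx":0,"wy":0,"wz":0.03927,"gripper":1.5},{"x":-0.424,"y":-0.0083,"z":0,"wx":0,"wy":0,"wz":0.03927,"gripper":1.5},{"x":-0.424,"y":-0.0083,"z":0,"wx":0,"wy":0,"wz":0.03927,"gripper":1.5},{"x":-0.424,"y":-0.0083,"z":0,"wx":0,"wy":0,"wz":0.03927,"gripper":1.5},{"x":-0.424,"y":-0.0083,"z":0,"wx":0,"wy":0,"wz":0.03927,"gripper":1.5},{"x":-0.424,"y":-0.0083,"z":0,"wx":0,"wy":0,"wz":0.03927,"gripper":1.5},{"x":-0.424,"y":-0.0083,"z":0,"wx":0,"wy":0,"wz":0.03927,"gripper":1.5},{"x":-0.424,"y":-0.0083,"z":0,"wx":0,"wy":0,"wz":0.03927,"gripper":1.5},{"x":-0.424,"y":-0.0083,"z":0,"wx":0,"wy":0,"wz":0.03927,"gripper":1.5},{"x":-0.424,"y":-0.0083,"z":0,"wx":0,"wy":0,"wz":0.03927,"gripper":1.5},{"x":-0.424,"y":-0.0083,"z":0,"wx":0,"wy":0,"wz":0.03927,"gripper":1.5},{"x":-0.424,"y":-0.0083,"z":0,"wx":0,"wy":0,"wz":0.03927,"gripper":1.5},{"x":-0.424,"y":-0.0083,"z":0,"wx":0,"wy":0,"wz":0.03927,"gripper":1.5},{"x":-0.424,"y":-0.0083,"z":0,"wx":0,"wy":0,"wz":0.03927,"gripper":1.5},{"x":-0.424,"y":-0.0083,"z":0,"wx":0,"wy":0,"wz":0.03927,"gripper":1.5},{"x":-0.424,"y":-0.0083,"z":0,"wx":0,"wy":0,"wz":0.03927,"gripper":1.5},{"x":-0.424,"y":-0.0083,"z":0,"wx":0,"wy":0,"wz":0.03927,"gripper":1.5},{"x":-0.424,"y":-0.0083,"z":0,"wx":0,"wy":0,"wz":0.03927,"gripper":1.5},{"x":-0.424,"y":-0.0083,"z":0,"wx":0,"wy":0,"wz":0.03927,"gripper":1.5}], "newtons": 20}}

```text
time_s: 16.7
position: [0.6014, 0.053, 0.2502]
tool_rot: [[0.791, 0.612, 0.0], [0.612, -0.791, 0.003], [0.002, -0.002, -1.0]]
ft_force: [1.1, 9.6, 1.0]
grip_width: 0.017
```

```bash
python3 chk.py
```

```text
r 0.10702062007937943 peg ang -52.04281746580537 psi-90 -52.26381397250827 f tool [ 6.74391296 -6.90566411 -0.92595186] tilt [ 5.0e-04  2.7e-03 -1.0e+00] z 0.25023261699301547 w 0.01702846234785964 t 16.7 q6 -44.01010461683122 q1 -6.206543577304135
```

{"op": "step_arm", "data": {"increments": [{"x":-0.424,"y":-0.0083,"z":0,"wx":0,"wy":0,"wz":0.03927,"gripper":1.5},{"x":-0.424,"y":-0.0083,"z":0,"wx":0,"wy":0,"wz":0.03927,"gripper":1.5},{"x":-0.424,"y":-0.0083,"z":0,"wx":0,"wy":0,"wz":0.03927,"gripper":1.5},{"x":-0.424,"y":-0.0083,"z":0,"wx":0,"wy":0,"wz":0.03927,"gripper":1.5},{"x":-0.424,"y":-0.0083,"z":0,"wx":0,"wy":0,"wz":0.03927,"gripper":1.5},{"x":-0.424,"y":-0.0083,"z":0,"wx":0,"wy":0,"wz":0.03927,"gripper":1.5},{"x":-0.424,"y":-0.0083,"z":0,"wx":0,"wy":0,"wz":0.03927,"gripper":1.5},{"x":-0.424,"y":-0.0083,"z":0,"wx":0,"wy":0,"wz":0.03927,"gripper":1.5},{"x":-0.424,"y":-0.0083,"z":0,"wx":0,"wy":0,"wz":0.03927,"gripper":1.5},{"x":-0.424,"y":-0.0083,"z":0,"wx":0,"wy":0,"wz":0.03927,"gripper":1.5},{"x":-0.424,"y":-0.0083,"z":0,"wx":0,"wy":0,"wz":0.03927,"gripper":1.5},{"x":-0.424,"y":-0.0083,"z":0,"wx":0,"wy":0,"wz":0.03927,"gripper":1.5},{"x":-0.424,"y":-0.0083,"z":0,"wx":0,"wy":0,"wz":0.03927,"gripper":1.5},{"x":-0.424,"y":-0.0083,"z":0,"wx":0,"wy":0,"wz":0.03927,"gripper":1.5},{"x":-0.424,"y":-0.0083,"z":0,"wx":0,"wy":0,"wz":0.03927,"gripper":1.5},{"x":-0.424,"y":-0.0083,"z":0,"wx":0,"wy":0,"wz":0.03927,"gripper":1.5},{"x":-0.424,"y":-0.0083,"z":0,"wx":0,"wy":0,"wz":0.03927,"gripper":1.5},{"x":-0.424,"y":-0.0083,"z":0,"wx":0,"wy":0,"wz":0.03927,"gripper":1.5},{"x":-0.424,"y":-0.0083,"z":0,"wx":0,"wy":0,"wz":0.03927,"gripper":1.5},{"x":-0.424,"y":-0.0083,"z":0,"wx":0,"wy":0,"wz":0.03927,"gripper":1.5}], "newtons": 20}}

```text
time_s: 18.7
position: [0.5224, 0.0317, 0.2503]
tool_rot: [[0.992, -0.127, 0.004], [-0.127, -0.992, 0.004], [0.003, -0.004, -1.0]]
ft_force: [7.6, 16.3, -2.4]
grip_width: 0.0166
```

```bash
python3 chk.py
```

```text
r 0.1065659178744247 peg ang -97.13062731178756 psi-90 -97.29807761773097 f tool [  5.48207773 -17.16258426   2.53088774] tilt [ 0.0037  0.004  -1.    ] z 0.2502702701968324 w 0.016613096791517443 t 18.7 q6 -2.40752715381976 q1 -9.550152376521003
```

Radial load is growing (17 N), so the true axis is about 2–3 mm further in +y, as the wrist view suggested. I'll shift the path inward.

{"op": "step_arm", "data": {"increments": [{"x":-0.424,"y":-0.0583,"z":0,"wx":0,"wy":0,"wz":0.03927,"gripper":1.5},{"x":-0.424,"y":-0.0583,"z":0,"wx":0,"wy":0,"wz":0.03927,"gripper":1.5},{"x":-0.424,"y":-0.0583,"z":0,"wx":0,"wy":0,"wz":0.03927,"gripper":1.5},{"x":-0.424,"y":-0.0583,"z":0,"wx":0,"wy":0,"wz":0.03927,"gripper":1.5},{"x":-0.424,"y":-0.0583,"z":0,"wx":0,"wy":0,"wz":0.03927,"gripper":1.5},{"x":-0.424,"y":-0.0083,"z":0,"wx":0,"wy":0,"wz":0.03927,"gripper":1.5},{"x":-0.424,"y":-0.0083,"z":0,"wx":0,"wy":0,"wz":0.03927,"gripper":1.5},{"x":-0.424,"y":-0.0083,"z":0,"wx":0,"wy":0,"wz":0.03927,"gripper":1.5},{"x":-0.424,"y":-0.0083,"z":0,"wx":0,"wy":0,"wz":0.03927,"gripper":1.5},{"x":-0.424,"y":-0.0083,"z":0,"wx":0,"wy":0,"wz":0.03927,"gripper":1.5}], "newtons": 20}}

```text
time_s: 19.7
position: [0.4832, 0.0457, 0.2503]
tool_rot: [[0.868, -0.497, 0.004], [-0.497, -0.868, -0.001], [0.004, -0.001, -1.0]]
ft_force: [7.1, -0.2, -3.8]
grip_width: 0.0171
```

```bash
python3 chk.py
```

```text
r 0.10562357366743766 peg ang -119.73858679866058 psi-90 -119.79272146779294 f tool [ 6.28959615 -3.3576655   3.80413376] tilt [ 3.8e-03 -7.0e-04 -1.0e+00] z 0.2502537161764937 w 0.01714223719617942 t 19.7 q6 21.189056221986892 q1 -8.60745806791517
```

{"op": "step_arm", "data": {"increments": [{"x":-0.424,"y":-0.0083,"z":0,"wx":0,"wy":0,"wz":0.03927,"gripper":1.5},{"x":-0.424,"y":-0.0083,"z":0,"wx":0,"wy":0,"wz":0.03927,"gripper":1.5},{"x":-0.424,"y":-0.0083,"z":0,"wx":0,"wy":0,"wz":0.03927,"gripper":1.5},{"x":-0.424,"y":-0.0083,"z":0,"wx":0,"wy":0,"wz":0.03927,"gripper":1.5},{"x":-0.424,"y":-0.0083,"z":0,"wx":0,"wy":0,"wz":0.03927,"gripper":1.5},{"x":-0.424,"y":-0.0083,"z":0,"wx":0,"wy":0,"wz":0.03927,"gripper":1.5},{"x":-0.424,"y":-0.0083,"z":0,"wx":0,"wy":0,"wz":0.03927,"gripper":1.5},{"x":-0.424,"y":-0.0083,"z":0,"wx":0,"wy":0,"wz":0.03927,"gripper":1.5},{"x":-0.424,"y":-0.0083,"z":0,"wx":0,"wy":0,"wz":0.03927,"gripper":1.5},{"x":-0.424,"y":-0.0083,"z":0,"wx":0,"wy":0,"wz":0.03927,"gripper":1.5},{"x":-0.424,"y":-0.0083,"z":0,"wx":0,"wy":0,"wz":0.03927,"gripper":1.5},{"x":-0.424,"y":-0.0083,"z":0,"wx":0,"wy":0,"wz":0.03927,"gripper":1.5},{"x":-0.424,"y":-0.0083,"z":0,"wx":0,"wy":0,"wz":0.03927,"gripper":1.5},{"x":-0.424,"y":-0.0083,"z":0,"wx":0,"wy":0,"wz":0.03927,"gripper":1.5},{"x":-0.424,"y":-0.0083,"z":0,"wx":0,"wy":0,"wz":0.03927,"gripper":1.5},{"x":-0.424,"y":-0.0083,"z":0,"wx":0,"wy":0,"wz":0.03927,"gripper":1.5},{"x":-0.424,"y":-0.0083,"z":0,"wx":0,"wy":0,"wz":0.03927,"gripper":1.5},{"x":-0.424,"y":-0.0083,"z":0,"wx":0,"wy":0,"wz":0.03927,"gripper":1.5},{"x":-0.424,"y":-0.0083,"z":0,"wx":0,"wy":0,"wz":0.03927,"gripper":1.5},{"x":-0.424,"y":-0.0083,"z":0,"wx":0,"wy":0,"wz":0.03927,"gripper":1.5}], "newtons": 20}}

```text
time_s: 21.7
position: [0.4329, 0.1108, 0.2503]
tool_rot: [[0.262, -0.965, 0.004], [-0.965, -0.263, -0.001], [0.003, -0.004, -1.0]]
ft_force: [7.3, -4.0, -5.0]
grip_width: 0.0173
```

```bash
python3 chk.py
```

```text
r 0.1060976170386637 peg ang -165.47907608889224 psi-90 -164.78173163766402 f tool [ 5.76243906 -5.96932318  5.07293219] tilt [ 0.0043 -0.0015 -1.    ] z 0.25025136301336404 w 0.017281381599606963 t 21.7 q6 73.96860857965767 q1 -0.8729890563682123
```

{"op": "step_arm", "data": {"increments": [{"x":0,"y":0,"z":0,"wx":0,"wy":0,"wz":0,"gripper":3},{"x":0,"y":0,"z":0,"wx":0,"wy":0,"wz":0,"gripper":5},{"x":0,"y":0,"z":0,"wx":0,"wy":0,"wz":0,"gripper":5},{"x":0,"y":0,"z":-1,"wx":0,"wy":0,"wz":0,"gripper":5},{"x":0,"y":0,"z":-2,"wx":0,"wy":0,"wz":0,"gripper":5},{"x":0,"y":0,"z":-1,"wx":0,"wy":0,"wz":0,"gripper":5},{"x":0,"y":0,"z":0,"wx":0,"wy":0,"wz":-0.1,"gripper":5},{"x":0,"y":0,"z":0,"wx":0,"wy":0,"wz":-0.14,"gripper":5},{"x":0,"y":0,"z":0,"wx":0,"wy":0,"wz":-0.14,"gripper":5},{"x":0,"y":0,"z":0,"wx":0,"wy":0,"wz":-0.14,"gripper":5},{"x":0,"y":0,"z":0,"wx":0,"wy":0,"wz":-0.14,"gripper":5},{"x":0,"y":0,"z":0,"wx":0,"wy":0,"wz":-0.14,"gripper":5},{"x":0,"y":0,"z":0,"wx":0,"wy":0,"wz":-0.14,"gripper":5},{"x":0,"y":0,"z":0,"wx":0,"wy":0,"wz":-0.14,"gripper":5},{"x":0,"y":0,"z":0,"wx":0,"wy":0,"wz":-0.14,"gripper":5},{"x":0,"y":0,"z":0,"wx":0,"wy":0,"wz":-0.14,"gripper":5},{"x":0,"y":0,"z":0,"wx":0,"wy":0,"wz":-0.14,"gripper":5},{"x":0,"y":0,"z":0,"wx":0,"wy":0,"wz":-0.14,"gripper":5},{"x":0,"y":0,"z":0,"wx":0,"wy":0,"wz":-0.14,"gripper":5},{"x":0,"y":0,"z":0,"wx":0,"wy":0,"wz":-0.14,"gripper":5}], "newtons": 20}}

```text
time_s: 23.7
position: [0.4317, 0.1112, 0.2903]
tool_rot: [[0.813, 0.583, 0.0], [0.583, -0.813, -0.0], [0.0, 0.0, -1.0]]
ft_force: [0.0, -0.3, 0.8]
grip_width: 0.0501
```

{"op": "step_arm", "data": {"increments": [{"x":0,"y":0,"z":0,"wx":0,"wy":0,"wz":-0.14,"gripper":5},{"x":0,"y":0,"z":0,"wx":0,"wy":0,"wz":-0.14,"gripper":5},{"x":0,"y":0,"z":0,"wx":0,"wy":0,"wz":-0.14,"gripper":5},{"x":0,"y":0,"z":0,"wx":0,"wy":0,"wz":-0.14,"gripper":5},{"x":0,"y":0,"z":0,"wx":0,"wy":0,"wz":-0.14,"gripper":5},{"x":0,"y":0,"z":0,"wx":0,"wy":0,"wz":-0.14,"gripper":5},{"x":0,"y":0,"z":0,"wx":0,"wy":0,"wz":-0.14,"gripper":5},{"x":0,"y":0,"z":0,"wx":0,"wy":0,"wz":-0.14,"gripper":5},{"x":0,"y":0,"z":0,"wx":0,"wy":0,"wz":-0.1,"gripper":5},{"x":0,"y":0,"z":0,"wx":0,"wy":0,"wz":0,"gripper":5},{"x":0,"y":0,"z":0,"wx":0,"wy":0,"wz":0,"gripper":5}]}}

```text
time_s: 24.8
position: [0.4318, 0.1112, 0.2902]
tool_rot: [[-0.26, 0.966, 0.0], [0.966, 0.26, -0.0], [-0.0, 0.0, -1.0]]
ft_force: [0.6, 0.0, 0.8]
grip_width: 0.05
```

```bash
sed -i 's/\[.5356,.1374\]/[.5363,.1383]/' chk.py; python3 chk.py
python3 - <<'E'
from h import *
d=shot('wrist','w8.png')
print(env.observe()['position'],env.observe()['ft_force'])
E
```

```text
r 0.10799610870841213 peg ang -165.45500486375195 psi-90 15.060400195532566 f tool [-0.1277535   0.61301405 -0.82544412] tilt [ 3.e-04 -0.e+00 -1.e+00] z 0.29016030641364765 w 0.05004989680003672 t 24.8 q6 -105.90016846852629 q1 -0.8403706417872144
[0.43176601 0.11116905 0.29010466] [0.73840797 0.33845965 0.29950433]
```

View pics/w8.png

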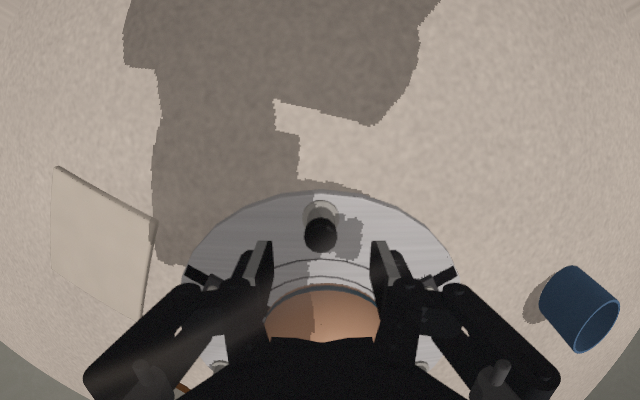

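Black1's cap is at (321,236), again midway between the fingers, and the bowl is still standing. I'll go down, re-grip and make the second half.

{"op": "step_arm", "data": {"increments": [{"x":0,"y":0.05,"z":1,"wx":0,"wy":0,"wz":0,"gripper":5},{"x":0,"y":0.05,"z":1.5,"wx":0,"wy":0,"wz":0,"gripper":5},{"x":0,"y":0,"z":1,"wx":0,"wy":0,"wz":0,"gripper":5},{"x":0,"y":0,"z":0.5,"wx":0,"wy":0,"wz":0,"gripper":5},{"x":0,"y":0,"z":0,"wx":0,"wy":0,"wz":0,"gripper":3},{"x":0,"y":0,"z":0,"wx":0,"wy":0,"wz":0,"gripper":2.4},{"x":0,"y":0,"z":0,"wx":0,"wy":0,"wz":0,"gripper":1.5},{"x":0,"y":0,"z":0,"wx":0,"wy":0,"wz":0,"gripper":1.5},{"x":0,"y":0,"z":0,"wx":0,"wy":0,"wz":0,"gripper":1.5},{"x":0.424,"y":0.0083,"z":0,"wx":0,"wy":0,"wz":0.03927,"gripper":1.5},{"x":0.424,"y":0.0083,"z":0,"wx":0,"wy":0,"wz":0.03927,"gripper":1.5},{"x":0.424,"y":0.0083,"z":0,"wx":0,"wy":0,"wz":0.03927,"gripper":1.5},{"x":0.424,"y":0.0083,"z":0,"wx":0,"wy":0,"wz":0.03927,"gripper":1.5},{"x":0.424,"y":0.0083,"z":0,"wx":0,"wy":0,"wz":0.03927,"gripper":1.5},{"x":0.424,"y":0.0083,"z":0,"wx":0,"wy":0,"wz":0.03927,"gripper":1.5},{"x":0.424,"y":0.0083,"z":0,"wx":0,"wy":0,"wz":0.03927,"gripper":1.5},{"x":0.424,"y":0.0083,"z":0,"wx":0,"wy":0,"wz":0.03927,"gripper":1.5},{"x":0.424,"y":0.0083,"z":0,"wx":0,"wy":0,"wz":0.03927,"gripper":1.5},{"x":0.424,"y":0.0083,"z":0,"wx":0,"wy":0,"wz":0.03927,"gripper":1.5}], "newtons": 20}}

```text
time_s: 26.75
position: [0.4303, 0.1532, 0.2503]
tool_rot: [[0.128, 0.992, 0.002], [0.992, -0.128, -0.001], [-0.001, 0.002, -1.0]]
ft_force: [1.2, -5.7, 1.8]
grip_width: 0.0174
```

```bash
python3 chk.py
```

```text
r 0.10708848880558244 peg ang 171.9929833072428 psi-90 -7.361182013654158 f tool [-5.48617073  1.96866516 -1.78104204] tilt [ 0.0018 -0.0014 -1.    ] z 0.250325422050017 w 0.017377688777904934 t 26.75 q6 -77.86563748148153 q1 4.7099846405057635
```

{"op": "step_arm", "data": {"increments": [{"x":0.424,"y":0.0083,"z":0,"wx":0,"wy":0,"wz":0.03927,"gripper":1.5},{"x":0.424,"y":0.0083,"z":0,"wx":0,"wy":0,"wz":0.03927,"gripper":1.5},{"x":0.424,"y":0.0083,"z":0,"wx":0,"wy":0,"wz":0.03927,"gripper":1.5},{"x":0.424,"y":0.0083,"z":0,"wx":0,"wy":0,"wz":0.03927,"gripper":1.5},{"x":0.424,"y":0.0083,"z":0,"wx":0,"wy":0,"wz":0.03927,"gripper":1.5},{"x":0.424,"y":0.0083,"z":0,"wx":0,"wy":0,"wz":0.03927,"gripper":1.5},{"x":0.424,"y":0.0083,"z":0,"wx":0,"wy":0,"wz":0.03927,"gripper":1.5},{"x":0.424,"y":0.0083,"z":0,"wx":0,"wy":0,"wz":0.03927,"gripper":1.5},{"x":0.424,"y":0.0083,"z":0,"wx":0,"wy":0,"wz":0.03927,"gripper":1.5},{"x":0.424,"y":0.0083,"z":0,"wx":0,"wy":0,"wz":0.03927,"gripper":1.5},{"x":0.424,"y":0.0083,"z":0,"wx":0,"wy":0,"wz":0.03927,"gripper":1.5},{"x":0.424,"y":0.0083,"z":0,"wx":0,"wy":0,"wz":0.03927,"gripper":1.5},{"x":0.424,"y":0.0083,"z":0,"wx":0,"wy":0,"wz":0.03927,"gripper":1.5},{"x":0.424,"y":0.0083,"z":0,"wx":0,"wy":0,"wz":0.03927,"gripper":1.5},{"x":0.424,"y":0.0083,"z":0,"wx":0,"wy":0,"wz":0.03927,"gripper":1.5},{"x":0.424,"y":0.0083,"z":0,"wx":0,"wy":0,"wz":0.03927,"gripper":1.5},{"x":0.424,"y":0.0083,"z":0,"wx":0,"wy":0,"wz":0.03927,"gripper":1.5},{"x":0.424,"y":0.0083,"z":0,"wx":0,"wy":0,"wz":0.03927,"gripper":1.5},{"x":0.424,"y":0.0083,"z":0,"wx":0,"wy":0,"wz":0.03927,"gripper":1.5},{"x":0.424,"y":0.0083,"z":0,"wx":0,"wy":0,"wz":0.03927,"gripper":1.5}], "newtons": 20}}

```text
time_s: 28.75
position: [0.4716, 0.2243, 0.2503]
tool_rot: [[0.792, 0.611, 0.002], [0.611, -0.792, -0.003], [-0.001, 0.003, -1.0]]
ft_force: [1.8, -12.1, 3.3]
grip_width: 0.0171
```

```bash
python3 chk.py
```

```text
r 0.10760872464131868 peg ang 126.98775223883345 psi-90 -52.36231748492229 f tool [-5.94722431 10.74169688 -3.24431385] tilt [ 0.0016 -0.0031 -1.    ] z 0.2503373374008688 w 0.017073386061424906 t 28.75 q6 -25.062692996202443 q1 12.46148447070299
```

{"op": "step_arm", "data": {"increments": [{"x":0.424,"y":0.0383,"z":0,"wx":0,"wy":0,"wz":0.03927,"gripper":1.5},{"x":0.424,"y":0.0383,"z":0,"wx":0,"wy":0,"wz":0.03927,"gripper":1.5},{"x":0.424,"y":0.0383,"z":0,"wx":0,"wy":0,"wz":0.03927,"gripper":1.5},{"x":0.424,"y":0.0383,"z":0,"wx":0,"wy":0,"wz":0.03927,"gripper":1.5},{"x":0.424,"y":0.0383,"z":0,"wx":0,"wy":0,"wz":0.03927,"gripper":1.5},{"x":0.424,"y":0.0083,"z":0,"wx":0,"wy":0,"wz":0.03927,"gripper":1.5},{"x":0.424,"y":0.0083,"z":0,"wx":0,"wy":0,"wz":0.03927,"gripper":1.5},{"x":0.424,"y":0.0083,"z":0,"wx":0,"wy":0,"wz":0.03927,"gripper":1.5},{"x":0.424,"y":0.0083,"z":0,"wx":0,"wy":0,"wz":0.03927,"gripper":1.5},{"x":0.424,"y":0.0083,"z":0,"wx":0,"wy":0,"wz":0.03927,"gripper":1.5},{"x":0.424,"y":0.0083,"z":0,"wx":0,"wy":0,"wz":0.03927,"gripper":1.5},{"x":0.424,"y":0.0083,"z":0,"wx":0,"wy":0,"wz":0.03927,"gripper":1.5},{"x":0.424,"y":0.0083,"z":0,"wx":0,"wy":0,"wz":0.03927,"gripper":1.5},{"x":0.424,"y":0.0083,"z":0,"wx":0,"wy":0,"wz":0.03927,"gripper":1.5},{"x":0.424,"y":0.0083,"z":0,"wx":0,"wy":0,"wz":0.03927,"gripper":1.5},{"x":0.424,"y":0.0083,"z":0,"wx":0,"wy":0,"wz":0.03927,"gripper":1.5},{"x":0.424,"y":0.0083,"z":0,"wx":0,"wy":0,"wz":0.03927,"gripper":1.5},{"x":0.424,"y":0.0083,"z":0,"wx":0,"wy":0,"wz":0.03927,"gripper":1.5},{"x":0.424,"y":0.0083,"z":0,"wx":0,"wy":0,"wz":0.03927,"gripper":1.5},{"x":0.424,"y":0.0083,"z":0,"wx":0,"wy":0,"wz":0.03927,"gripper":1.5}], "newtons": 20}}

```text
time_s: 30.75
position: [0.5511, 0.245, 0.2503]
tool_rot: [[0.992, -0.128, -0.002], [-0.128, -0.992, -0.002], [-0.002, 0.003, -1.0]]
ft_force: [-6.9, -6.9, 7.5]
grip_width: 0.017
```

```bash
python3 chk.py
```

```text
r 0.10774355212873783 peg ang 82.12842794811732 psi-90 -97.36040371220342 f tool [-5.98414475  7.7262497  -7.48054393] tilt [-0.0025 -0.0023 -1.    ] z 0.2503076665994903 w 0.017049829631703452 t 30.75 q6 20.153660562133695 q1 12.751306103197987
```

{"op": "step_arm", "data": {"increments": [{"x":0.424,"y":0.0183,"z":0,"wx":0,"wy":0,"wz":0.03927,"gripper":1.5},{"x":0.424,"y":0.0183,"z":0,"wx":0,"wy":0,"wz":0.03927,"gripper":1.5},{"x":0.424,"y":0.0183,"z":0,"wx":0,"wy":0,"wz":0.03927,"gripper":1.5},{"x":0.424,"y":0.0183,"z":0,"wx":0,"wy":0,"wz":0.03927,"gripper":1.5},{"x":0.424,"y":0.0183,"z":0,"wx":0,"wy":0,"wz":0.03927,"gripper":1.5},{"x":0.424,"y":0.0083,"z":0,"wx":0,"wy":0,"wz":0.03927,"gripper":1.5},{"x":0.424,"y":0.0083,"z":0,"wx":0,"wy":0,"wz":0.03927,"gripper":1.5},{"x":0.424,"y":0.0083,"z":0,"wx":0,"wy":0,"wz":0.03927,"gripper":1.5},{"x":0.424,"y":0.0083,"z":0,"wx":0,"wy":0,"wz":0.03927,"gripper":1.5},{"x":0.424,"y":0.0083,"z":0,"wx":0,"wy":0,"wz":0.03927,"gripper":1.5},{"x":0.424,"y":0.0083,"z":0,"wx":0,"wy":0,"wz":0.03927,"gripper":1.5},{"x":0.424,"y":0.0083,"z":0,"wx":0,"wy":0,"wz":0.03927,"gripper":1.5},{"x":0.424,"y":0.0083,"z":0,"wx":0,"wy":0,"wz":0.03927,"gripper":1.5},{"x":0.424,"y":0.0083,"z":0,"wx":0,"wy":0,"wz":0.03927,"gripper":1.5},{"x":0.424,"y":0.0083,"z":0,"wx":0,"wy":0,"wz":0.03927,"gripper":1.5},{"x":0.424,"y":0.0083,"z":0,"wx":0,"wy":0,"wz":0.03927,"gripper":1.5},{"x":0.424,"y":0.0083,"z":0,"wx":0,"wy":0,"wz":0.03927,"gripper":1.5},{"x":0.424,"y":0.0083,"z":0,"wx":0,"wy":0,"wz":0.03927,"gripper":1.5},{"x":0.424,"y":0.0083,"z":0,"wx":0,"wy":0,"wz":0.03927,"gripper":1.5},{"x":0.424,"y":0.0083,"z":0,"wx":0,"wy":0,"wz":0.03927,"gripper":1.5}], "newtons": 20}}

```text
time_s: 32.75
position: [0.6221, 0.2041, 0.2503]
tool_rot: [[0.611, -0.792, -0.004], [-0.792, -0.611, -0.001], [-0.002, 0.004, -1.0]]
ft_force: [-10.1, -1.6, 8.3]
grip_width: 0.0171
```

```bash
python3 chk.py
```

```text
r 0.10816393645494926 peg ang 37.48945726019313 psi-90 -142.33933793199105 f tool [-4.90428079  8.95971168 -8.29568051] tilt [-4.2e-03 -6.0e-04 -1.0e+00] z 0.25034781204774603 w 0.01711039112190564 t 32.75 q6 60.16782204912006 q1 7.827874134463581
```

{"op": "step_arm", "data": {"increments": [{"x":0.212,"y":0.012,"z":0,"wx":0,"wy":0,"wz":0.01963,"gripper":1.5},{"x":0.212,"y":0.012,"z":0,"wx":0,"wy":0,"wz":0.01963,"gripper":1.5},{"x":0.212,"y":0.012,"z":0,"wx":0,"wy":0,"wz":0.01963,"gripper":1.5},{"x":0.212,"y":0.012,"z":0,"wx":0,"wy":0,"wz":0.01963,"gripper":1.5},{"x":0.212,"y":0.012,"z":0,"wx":0,"wy":0,"wz":0.01963,"gripper":1.5},{"x":0.212,"y":0.012,"z":0,"wx":0,"wy":0,"wz":0.01963,"gripper":1.5},{"x":0.212,"y":0.012,"z":0,"wx":0,"wy":0,"wz":0.01963,"gripper":1.5},{"x":0.212,"y":0.0021,"z":0,"wx":0,"wy":0,"wz":0.01963,"gripper":1.5},{"x":0.212,"y":0.0021,"z":0,"wx":0,"wy":0,"wz":0.01963,"gripper":1.5},{"x":0.212,"y":0.0021,"z":0,"wx":0,"wy":0,"wz":0.01963,"gripper":1.5},{"x":0.212,"y":0.0021,"z":0,"wx":0,"wy":0,"wz":0.01963,"gripper":1.5},{"x":0.212,"y":0.0021,"z":0,"wx":0,"wy":0,"wz":0.01963,"gripper":1.5},{"x":0.212,"y":0.0021,"z":0,"wx":0,"wy":0,"wz":0.01963,"gripper":1.5},{"x":0.212,"y":0.0021,"z":0,"wx":0,"wy":0,"wz":0.01963,"gripper":1.5},{"x":0.212,"y":0.0021,"z":0,"wx":0,"wy":0,"wz":0.01963,"gripper":1.5},{"x":0.212,"y":0.0021,"z":0,"wx":0,"wy":0,"wz":0.01963,"gripper":1.5},{"x":0.212,"y":0.0021,"z":0,"wx":0,"wy":0,"wz":0.01963,"gripper":1.5},{"x":0.212,"y":0.0021,"z":0,"wx":0,"wy":0,"wz":0.01963,"gripper":1.5},{"x":0,"y":0,"z":0,"wx":0,"wy":0,"wz":0,"gripper":1.5},{"x":0,"y":0,"z":0,"wx":0,"wy":0,"wz":0,"gripper":1.5}], "newtons": 20}}

```text
time_s: 34.75
position: [0.6393, 0.1706, 0.2503]
tool_rot: [[0.301, -0.954, -0.003], [-0.954, -0.301, 0.001], [-0.001, 0.002, -1.0]]
ft_force: [-7.0, 1.0, 6.5]
grip_width: 0.0171
```

```bash
python3 chk.py
```

```text
r 0.10795866899886637 peg ang 17.436480763113337 psi-90 -162.48875598517475 f tool [-3.02392949  6.41017746 -6.47573191] tilt [-2.8e-03  7.0e-04 -1.0e+00] z 0.25032621058194837 w 0.017115966540062557 t 34.75 q6 77.18252253910961 q1 4.710265235347056
```

{"op": "step_arm", "data": {"increments": [{"x":0.155,"y":0.002,"z":0,"wx":0,"wy":0,"wz":0.0144,"gripper":1.5},{"x":0.155,"y":0.002,"z":0,"wx":0,"wy":0,"wz":0.0144,"gripper":1.5},{"x":0.155,"y":0.002,"z":0,"wx":0,"wy":0,"wz":0.0144,"gripper":1.5},{"x":0,"y":0,"z":0,"wx":0,"wy":0,"wz":0,"gripper":1.5},{"x":0,"y":0,"z":0,"wx":0,"wy":0,"wz":0,"gripper":1.5},{"x":0,"y":0,"z":0,"wx":0,"wy":0,"wz":0,"gripper":1.5}], "newtons": 20}}

```text
time_s: 35.35
position: [0.6406, 0.1663, 0.2504]
tool_rot: [[0.26, -0.966, -0.003], [-0.966, -0.26, 0.001], [-0.002, 0.002, -1.0]]
ft_force: [-7.0, 3.1, 6.9]
grip_width: 0.0168
```

```bash
python3 chk.py
```

```text
r 0.10795664325815751 peg ang 15.03776716168734 psi-90 -164.9566884174052 f tool [-4.80234982  6.01849241 -6.83719119] tilt [-0.0027  0.001  -1.    ] z 0.25035627356935614 w 0.016769729781458718 t 35.35 q6 79.25463351760243 q1 4.319020196800443
```

{"op": "step_arm", "data": {"increments": [{"x":0,"y":0,"z":0,"wx":0,"wy":0,"wz":0,"gripper":2.5},{"x":0,"y":0,"z":0,"wx":0,"wy":0,"wz":0,"gripper":4},{"x":0,"y":0,"z":0,"wx":0,"wy":0,"wz":0,"gripper":5},{"x":0,"y":0,"z":0,"wx":0,"wy":0,"wz":0,"gripper":5},{"x":0,"y":0,"z":-1,"wx":0,"wy":0,"wz":0,"gripper":5},{"x":0,"y":0,"z":-2,"wx":0,"wy":0,"wz":0,"gripper":5},{"x":0,"y":0,"z":-3,"wx":0,"wy":0,"wz":0,"gripper":5},{"x":0,"y":0,"z":-3,"wx":0,"wy":0,"wz":0,"gripper":5},{"x":0,"y":0,"z":-3,"wx":0,"wy":0,"wz":0,"gripper":5},{"x":0,"y":2,"z":-3,"wx":0,"wy":0,"wz":0,"gripper":5},{"x":0,"y":3,"z":-1,"wx":0,"wy":0,"wz":0,"gripper":5},{"x":0,"y":3,"z":0,"wx":0,"wy":0,"wz":0,"gripper":5},{"x":0,"y":3,"z":0,"wx":0,"wy":0,"wz":0,"gripper":5},{"x":0,"y":3,"z":0,"wx":0,"wy":0,"wz":0,"gripper":5},{"x":0,"y":3,"z":0,"wx":0,"wy":0,"wz":0,"gripper":5},{"x":0,"y":2,"z":0,"wx":0,"wy":0,"wz":0,"gripper":5},{"x":0,"y":0,"z":0,"wx":0,"wy":0,"wz":0,"gripper":5},{"x":0,"y":0,"z":0,"wx":0,"wy":0,"wz":0,"gripper":5}], "newtons": 20}}

```text
time_s: 37.15
position: [0.4581, 0.1165, 0.4108]
tool_rot: [[0.258, -0.966, 0.002], [-0.966, -0.258, 0.0], [0.0, -0.002, -1.0]]
ft_force: [-0.2, 0.1, -0.2]
grip_width: 0.0498
```

Run:
```python
from h import *
d=shot('wrist','w9.png');e=shot('side','s9.png')
cv2.imwrite('pics/f.png',np.hstack([d['color'][:,90:550],cv2.resize(e['color'][140:300,230:366],(340,400))]))
```

```text
(no output)
```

View pics/f.png

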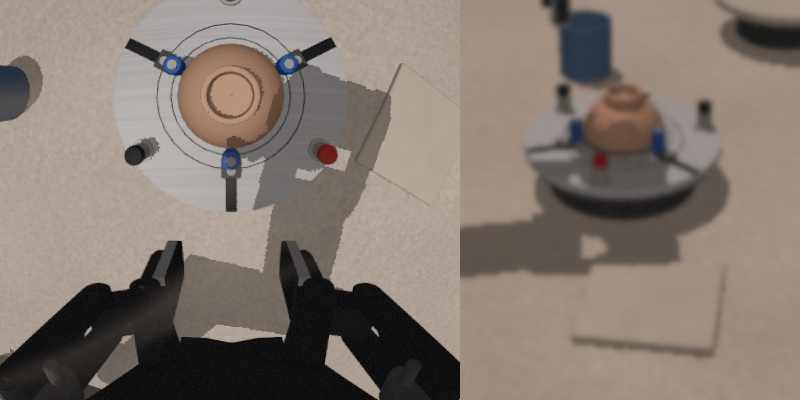

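The bowl stands foot-up and centred, with all three pads against it: wrist crop (172,64), (289,63) and (231,160). The arm is clear. One numeric check of the red cap and the bystanders against the first side image, then I hand in.

Run:
```python
from h import *
a=dict(np.load('pics/side0.png.npz'))['color'].astype(int);b=dict(np.load('pics/s9.png.npz'))['color'].astype(int)
for im in(a,b):
    k=((im[...,2]-im[...,1]>40)&(im[...,2]-im[...,0]>30)); k[:190]=0;k[225:]=0;k[:,:275]=0;k[:,298:]=0
    w=(im[...,2]-im[...,1])*k;y,x=np.nonzero(k);v=w[y,x];print((x*v).sum()/v.sum(),(y*v).sum()/v.sum(),len(x))
for n,(x0,y0,x1,y1) in dict(jar=(370,200,402,248),mug=(268,143,294,173),pad=(248,350,300,384)).items():print(n,np.abs(a-b)[y0:y1,x0:x1].mean())
s=env.observe();print(s['time_s'],s['ft_force']);env.close_job()
```

```text
285.7669902912621 203.39590075512405 28
285.7686395080707 203.9969254419677 23
jar 2.9986979166666665
mug 5.596153846153846
pad 2.3173076923076925
37.25 [ 0.21978699  0.03274661 -0.41032579]
the job is handed in; nothing more can be done
```

The bowl now stands foot-up in the middle of the chuck, with all three blue pads against it. I handed the job in at 37 s; no verdict was reported. I gripped the bowl by its foot collar, set it down with about 5 N of contact and let go. I then turned the plate one full turn clockwise by gripping black peg 1 lightly at 20 N, in two half turns with one re-grip.

**Last checks**
- **Turn:** the peg came back within about 0.1° of its start by arm pose. In the side view the red cap is within 0.6 px of where it began.
- **Bowl:** the final picture shows it upright and centred. Pad pressure was not measured directly; it follows from the full turn.
- **Bystanders:** the jar, mug and sanding pad show only slight brightness differences from the first picture. The mug's was the largest, and part of the arm was near it in that view; I saw no movement.
- **Arm:** it was clear of everything, with no force at the wrist.

**What disagreed:** the top and wrist cameras differed by about 4–5 mm on the chuck's axis. The wrist view was nearer. The sideways load while turning reached 17 N before I corrected the path.

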